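# Take up the spool brake by its star wheel

## Task

The spool brake on the bench is slack: lift the red-handled adjusting tool out of its stand, put its blade down through the slot in the grey cover and push the brass star wheel round one tooth at a time, in the direction of the yellow arrow, until the orange brake lining bears firmly on the drum and the wheel turns noticeably stiffer. Feel your way and do not force the wheel, keep the hand off the brake unit and leave the shoe and the drum alone, then put the tool back upright in its stand, blade down and fully home. Leave the other things on the bench where they are.

Things in the scene. Friction and masses are not known exactly. Their poses are not given: they have to be found in the camera images.
- housing: Spool brake unit, bolted down: aluminium base plate 290 x 160 x 5 mm with a wheel case 70 (x) x 96 (y) mm; its grey cover is 3 mm thick, top 90 mm above the bench. Origin on the bench straight below the slot's middle. +x runs along the brake from star wheel to shoe to drum (within 0.35 rad of away from the robot); y along the slot. The yellow arrow on the cover points to +y. z up.
- slot (a point): Middle of the slot in the cover, on the cover's top face (90 mm up). The slot is 34 mm long (y) and 14 mm wide (x), open down to the wheel. Within its length the blade can push a tooth a little over one pitch; then it must be lifted out, taken back and set behind the next tooth.
- starwheel: Brass star wheel on edge under the slot. 12 straight teeth 30 degrees apart, 10 mm wide (x), 4 mm thick, tips at radius 32 mm, hub radius 18 mm. Origin on its axle, 52 mm above the bench, straight below the slot's middle; axle along the housing's x. One tooth points along the wheel's own +z. Tightening moves the top of the wheel to the housing's +y. Uppermost tips reach 84 mm above the bench.
- wheel_top (a point): Fixed point straight above the axle where an upright tooth ends, 84 mm above the bench. Feel of the wheel: friction holds it where it is left; turning it free takes about 3 to 4 N at a tooth. Once the lining touches, the push rises by about 5 N per further mm of tooth travel. 9 N is firm and enough; over 15 N crushes the lining, over 25 N bends the blade.
- shoe: Blue brake shoe block 14 (x) x 56 x 30 mm that the wheel's screw drives along the housing's +x, 4.0 mm per tooth (7.64 mm per radian). Origin at its centre, 46 mm above the bench. It carries the orange lining, whose face lies 14.5 mm ahead (+x) of this origin and gives slightly under pressure. Up to 13 N of pressure stays when the wheel is let go after a firm push.
- drum: Steel brake drum, a fixed upright cylinder of radius 45 mm, from 12 to 70 mm above the bench, on the housing's x axis. Origin on the bench under the spindle; the drum runs out of true, so its wall may lie up to 3 mm nearer or farther than the origin suggests: contact must be felt. The gap to the lining at the start is about 5 to 19 mm.
- tool: Adjusting tool standing blade-down in the stand. Origin at the blade's tip, z up along the tool. Steel blade 8 mm wide (x) and 4 mm thick (y), from 0 to 40 mm; black collar 26 x 26 mm from 40 to 45 mm; red square handle 18 x 18 mm from 45 to 105 mm. 80 g.
- stand: Blue weighted stand, fixed, 56 x 56 mm and 46 mm high, with a 17 mm square hole straight down through its middle, into which the blade goes; the tool's collar rests on the stand's top, the blade's tip then 6 mm above the bench. Origin on the bench under its centre.
- jar: Glass jar with red cap, 60 mm across, 85 mm high, not to be moved. Origin under its centre.
- station: Blue soldering station, 120 x 85 x 86 mm high, not to be moved. Origin under its centre.
- meter: Black hand-held meter lying flat, 130 x 62 x 36 mm, not to be moved. Origin under its centre.
- can: Red drinks can, 66 mm across, 115 mm high, not to be moved. Origin under its centre.
Mind the look-alikes: they are no part of the job. Leave any purple or turquoise look-alike of the tool alone.

How it is judged (in metres and radians):
On the way, in this order (a step that is already met when the one before it is completed fails the run):
1. the tool is lifted clear of its stand (height (world z) of tool above 0.05 m and contact force between the fingers and tool above 1 N), for 0.1 s.
2. the blade pushes the star wheel and the shoe advances by more than 1.5 mm (contact force between tool and starwheel above 0.5 N and distance of shoe from where it was at the start of the episode above 0.0015 m).
3. the lining bears on the drum with more than 5 N (contact force between shoe and drum above 5 N), for 0.2 s.
At the end, for the whole second after the job is handed in: the lining bears on the drum with more than 5 N after the tool is taken away (a firm push leaves about 13 N), and the tool stands at rest upright (within 0.12 rad) in the stand's hole, within 9 mm of its centre, its tip less than 11 mm above the bench (fully home is 6 mm) (contact force between shoe and drum above 5 N and horizontal distance between tool and stand below 0.009 m and z of tool in the frame of stand below 0.011 m and angle between tool's own z axis and vertical below 0.12 rad and linear speed of tool below 0.02 m/s); the robot touches nothing.
It fails at once if the lining is pressed on the drum with more than 35 N (about 15 N of push at a tooth) (contact force between shoe and drum above 35 N).
It fails at once if the tool is forced against the star wheel or brake unit with more than 25 N (contact force between tool and housing above 25 N).
It fails at once if the hand or arm touches the brake unit (more than 3 N) (contact force between any of the fingers, the arm and housing above 3 N or contact force between any of the fingers, the arm and drum above 3 N).
It fails at once if the shoe or drum is pushed with the tool (more than 3 N) (contact force between tool and shoe above 3 N or contact force between tool and drum above 3 N).
It fails at once if another thing on the bench is moved by more than 20 mm or tipped (distance of any of jar, station, meter, can from where it was at the start of the episode above 0.02 m or angle between any of jar, station, meter, can's own z axis and vertical above 0.3 rad).
It also fails if it takes over 72 s, if anything falls off the work surface, if the arm or the gripper's body presses on something with over 40 N, if the wrist force passes 120 N, or if a joint passes its speed limit or range.

## Robot

A 6-joint arm with a two-finger parallel gripper is mounted at the origin on the work surface. World frame = base frame: x ahead of the robot, y to its left, z up, the work surface at z = 0. Lengths are in mm, angles in rad, forces in N, time in s.
With the tool pointing down it reaches from about 325 to 775 mm from the base axis. Payload 5.5 kg.
Tool frame: the origin (TCP) lies midway between the tips of the shut fingers; the grasp point (between the pads) lies r.grasp_offset behind it (r.grasp_offset is the distance from the TCP to the grasp point, in mm); z points along the fingers, y is the line along which they close (so a half turn about z gives the same grasp; the last joint's range is limited). The gripper opens to 85 mm and grips with 20 to 120 N. Pads are 22 mm wide; open, the fingers measure 114 mm over their backs; the gripper's body (76 mm by 85 mm) begins 54 mm behind the grasp point. The pads swing forward as they close: fully open they stand 13 mm farther back than shut.
Start: joints at [-1.206, 0.091, 1.231, -0, 1.82, -0.057], TCP at [245.643, -547.427, 231.275] pointing down, gripper open.
Joint ranges: [-2.87, 2.87], [-0.86, 2.18], [0.17, 2.46], [-1.51, 4.65], [0.06, 2.69], [-2.65, 2.65]. Speed limits (rad/s): [2.57, 2.57, 3.01, 3.14, 3.14, 3.14].

## Interface

Orientations are given as a 3x3 rotation matrix whose columns are the frame's x, y, z axes.
In Python, from workcell import status, camera, camera_params, workorder, r gives the robot as it stands.
- The arm moves only by the shell command python3 -m creep 'ROWS'. ROWS is text: rows parted by semicolons, each of 7 numbers parted by spaces: the turn, a rotation vector about the world's x, y, z scaled (see below), then the shift along the world's x, y, z scaled (see below), then the opening, from 0 (shut) to 1 (fully open). A call has 1 to 10 rows; each row shifts and turns the commanded pose from where the row before left it; what a row does not reach is not made up. The controller multiplies each number of a shift by 0.025 m and each number of a turn by 0.15 rad. A row lasts 1/8 s, in which the tool goes at most 62.5 mm and 10.7 degrees, less where a joint would pass 70% of its speed; a pose out of reach is approached as far as the arm can. A call with a number of a shift or a turn outside -1 to 1 is refused whole. A call with a gripper value outside its range is refused whole. The fingers move at their own pace and stop on an object; the grip force is fixed at half the most. Time passes only in rows, so rows that do not move let the fingers close. It gives the time, the measured TCP pose, the force, the opening and the grip force at its end, in the units of the state.
- status.observe(): the state, without advancing time (a new reading comes with each control period).
- camera(name): name is "scene" or "top" or "wrist"; returns the picture (480x640x3 uint8, red, green, blue); there is no depth.
- camera_params(name): a dict with "camera_matrix" (3x3 intrinsics, pixels), "xyz" and "orientation" of the camera in the world; the wrist camera has in their place "hand_eye" (4x4, takes a point from camera to tool coordinates, whose origin is the TCP and whose axes are the flange's). Camera axes: x right, y up, looking along -z (the intrinsics and any distortion apply to the point x, -y, -z); pixel columns grow to the right and rows downward; lengths in mm; the calibration is good to about 2 mm. The wrist camera is an equidistant fisheye: a pixel r from the principal point sees the ray r / f radians off the axis. A picture is of the moment at which its call begins: read the wrist's pose just before it. camera_params takes no time and is no camera call.
- workorder.sign_off(): hands the job in; it is judged then, once.
The state is a dict: "t": time; "qpos": joint angles; "joint_vel": joint speeds; "tau": joint torques, N m; "tool_pos": TCP position; "tool_rot": TCP orientation; "contact_force": force on the tool from outside, world axes, zero at the start; "moment": the same for the moment, N m; "gripper_width": finger opening in mm; "grasp_force": force on a finger pad.
Only numpy, scipy, OpenCV 4.12 (cv2) and the standard library are available. Lean on these libraries where they do the work, as an engineer would, in place of code of your own. Each camera call takes 0.05 s, during which the arm holds its last target. There are 200 camera calls.

## Working session

There is one attempt and no reset: what is moved stays moved. The work goes in short steps, Python scripts to look and compute and a shell command to move; the robot and the scene stay as the last step left them, time stands still between calls to the robot, and variables do not carry over. Pictures are saved under pics/ and viewed, at most 10 in all, crops included, and the job is handed in when it is done.

```bash
ls; mkdir -p pics
python3 - <<'E'
from workcell import status,camera,camera_params,r
import cv2,numpy as np
np.set_printoptions(precision=4,suppress=True)
print(r.grasp_offset, status.observe())
for n in ("scene","top","wrist"):
    im=camera(n); cv2.imwrite(f"pics/{n}0.png",im[:,:,::-1]); print(n,camera_params(n))
E
```

```text
pics
18.700000000000003 {'t': 0.0, 'qpos': array([-1.2057,  0.0919,  1.2319,  0.    ,  1.8198, -0.0567]), 'joint_vel': array([-0.0002,  0.0003, -0.0011,  0.0004, -0.0004, -0.0011]), 'tau': array([  0.0021, -45.8733, -41.8019,   0.0001,   0.0117,   0.    ]), 'tool_pos': array([ 245.5535, -547.1317,  230.1345]), 'tool_rot': array([[ 0.9123,  0.4094, -0.0007],
       [ 0.4094, -0.9123,  0.0019],
       [ 0.0001, -0.002 , -1.    ]]), 'contact_force': array([0.4407, 0.4307, 0.146 ]), 'moment': array([ 0.0101, -0.0183,  0.0065]), 'grasp_force': 0.0, 'gripper_width': 85.58692365952575}
scene {'camera_matrix': array([[494.6705,   0.    , 321.626 ],
       [  0.    , 494.6705, 243.1573],
       [  0.    ,   0.    ,   1.    ]]), 'xyz': array([1047.7235, -659.6483,  801.5905]), 'orientation': array([[ 0.7723, -0.4025,  0.4914],
       [ 0.6352,  0.4885, -0.5983],
       [ 0.0007,  0.7742,  0.6329]])}
top {'camera_matrix': array([[612.4349,   0.    , 316.1205],
       [  0.    , 612.4349, 239.1411],
       [  0.    ,   0.    ,   1.    ]]), 'xyz': array([ 214.2562,   20.4798, 1791.1825]), 'orientation': array([[-0.0123,  0.9867, -0.1619],
       [-0.9998, -0.0096,  0.0173],
       [ 0.0156,  0.1621,  0.9867]])}
wrist {'camera_matrix': array([[371.6483,   0.    , 322.2063],
       [  0.    , 371.6483, 243.5485],
       [  0.    ,   0.    ,   1.    ]]), 'hand_eye': array([[   0.0004,    0.96  ,    0.2799,   71.0442],
       [   1.    ,   -0.0005,    0.0002,   -0.0793],
       [   0.0003,    0.2799,   -0.96  , -142.1543],
       [   0.    ,    0.    ,    0.    ,    1.    ]])}
```

View pics/scene0.png

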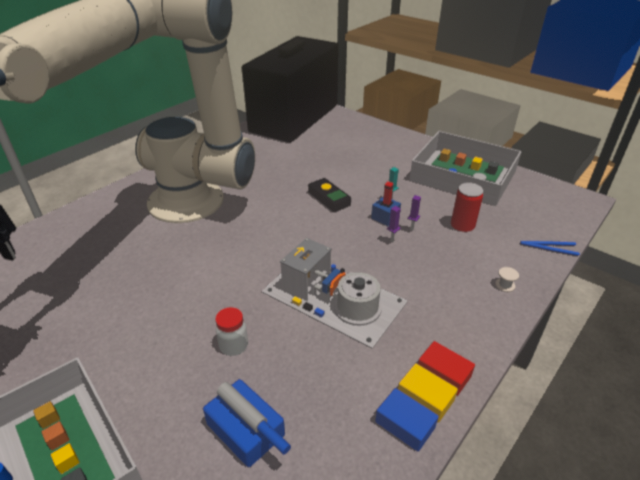

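View pics/top0.png

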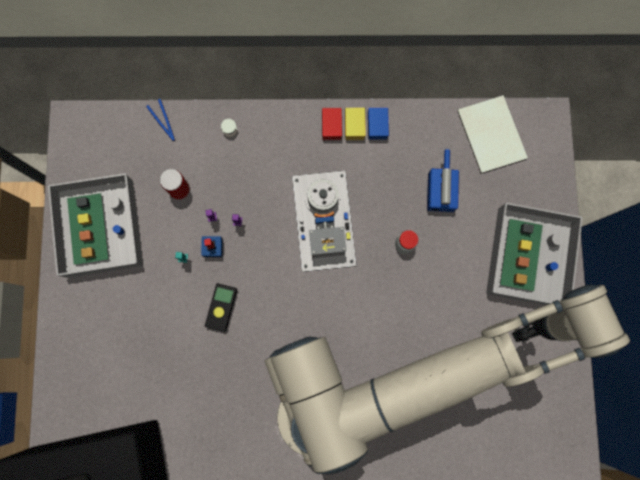

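The scene and top views show the red tool in its blue stand at top (209,243), with purple look-alikes at (210,215) and (237,219) and a turquoise one at (181,257). The case is at top (327,240), with the drum beyond it at (322,193).

```bash
cat > h.py <<'E'
import numpy as np,cv2
from workcell import status,camera,camera_params,r
np.set_printoptions(precision=4,suppress=True)
def ray(n,u,v,s=None):
    p=camera_params(n);K=p['camera_matrix']
    x,y=(u-K[0,2])/K[0,0],(v-K[1,2])/K[1,1]
    if n=='wrist':
        th=np.hypot(x,y); k=np.sin(th)/th if th>1e-9 else 1
        d=np.array([x*k,-y*k,-np.cos(th)]); H=p['hand_eye']; R=np.array(s['tool_rot'])
        return np.array(s['tool_pos'])+R@H[:3,3], R@H[:3,:3]@d
    return p['xyz'],p['orientation']@np.array([x,-y,-1.])
def onz(n,u,v,z,s=None):
    o,d=ray(n,u,v,s); return o+d*(z-o[2])/d[2]
def proj(n,P,s):   # wrist projection
    p=camera_params(n);K=p['camera_matrix'];H=p['hand_eye'];R=np.array(s['tool_rot'])
    c=H[:3,:3].T@(R.T@(np.asarray(P)-np.array(s['tool_pos']))-H[:3,3])
    x,y,z=c[0],-c[1],-c[2]; q=np.hypot(x,y); th=np.arctan2(q,z)
    return K[0,2]+K[0,0]*th*x/q, K[1,2]+K[1,1]*th*y/q
def blobs(im,hlo,hhi,smin,vmin,amin=8,box=None):
    hsv=cv2.cvtColor(im,cv2.COLOR_RGB2HSV); m=cv2.inRange(hsv,(hlo,smin,vmin),(hhi,255,255))
    if box is not None:
        k=np.zeros_like(m);x0,y0,x1,y1=box;k[y0:y1,x0:x1]=255;m&=k
    n,l,st,c=cv2.connectedComponentsWithStats(m)
    return [(c[i].round(1),st[i]) for i in range(1,n) if st[i,4]>=amin],m
E
python3 - <<'E'
from h import *
im=cv2.imread('pics/top0.png')[:,:,::-1].copy()
for nm,a in (('red',(0,8,150,60,8,(190,220,240,270))),('blue',(100,125,100,40,8,(190,220,240,270))),('yel',(18,34,110,80,4,(305,225,342,258))),('orange',(5,17,120,80,4,(300,195,345,225)))):
    for c,s in blobs(im,*a)[0]: print(nm,c,s,onz('top',*c,{'red':105,'blue':46,'yel':90,'orange':46}[nm]))
im2=cv2.imread('pics/scene0.png')[:,:,::-1].copy()
for c,s in blobs(im2,0,8,150,60,8,(375,170,400,215))[0]: print('scene red',c,s)
g=cv2.resize(im[160:280,180:360],None,fx=4.4,fy=4.4,interpolation=cv2.INTER_CUBIC)
cv2.imwrite('pics/topc.png',g[:,:,::-1])
E
```

```text
red [208.2 242.3] [205 240   7   6  30] [484.961  291.0262 105.    ]
blue [212.6 247.7] [202 237  20  20 281] [478.592  287.6278  46.    ]
yel [326.6 240.9] [323 240   9   3  16] [488.084  -38.8697  90.    ]
yel [324.4 247.2] [323 246   3   4   8] [470.2159 -32.4151  90.    ]
orange [323.4 214.4] [314 212  20   5  50] [573.3067 -32.275   46.    ]
scene red [388.9 184. ] [386 182   7   5  28]
scene red [388.2 195.7] [386 190   5  13  49]
```

View pics/topc.png

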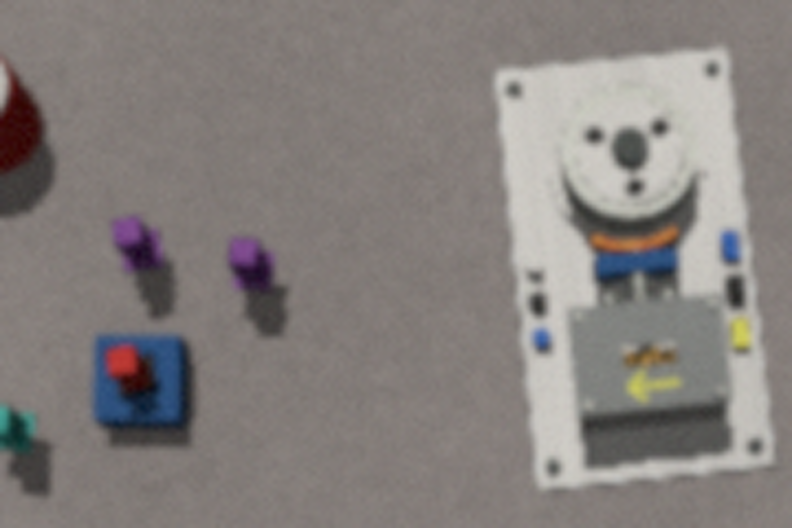

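The crop shows the slot at about top (327.7,240.5), with the arrow pointing left (+y) and the housing yawed about 0.09 rad. I'll move above the brake for a close look.

```bash
python3 -m creep '0 0 -.23 .47 .97 0 1;0 0 -.23 .47 .97 0 1;0 0 -.23 .47 .97 0 1;0 0 -.23 .47 .97 0 1;0 0 -.23 .47 .97 0 1;0 0 -.23 .47 .97 0 1;0 0 -.23 .47 .97 0 1;0 0 -.23 .47 .97 0 1;0 0 -.23 .47 .97 0 1;0 0 -.23 .47 .97 0 1'
python3 -m creep '0 0 0 .47 .97 0 1;0 0 0 .47 .97 0 1;0 0 0 .47 .97 0 1;0 0 0 .47 .97 0 1;0 0 0 .47 .97 0 1;0 0 0 .47 .97 0 1;0 0 0 .47 .97 0 1;0 0 0 .47 .97 0 1;0 0 0 .47 .97 0 1;0 0 0 .47 .97 0 1'
python3 -m creep '0 0 0 .3 .4 0 1;0 0 0 0 0 0 1;0 0 0 0 0 0 1'
python3 - <<'E'
from h import *
s=status.observe();im=camera('wrist');cv2.imwrite('pics/w1.png',im[:,:,::-1])
np.save('s1.npy',s,allow_pickle=True);print(s['t'],s['tool_pos'],s['tool_rot'])
E
```

```text
t: 1.4
tool_pos: [363.4, -304.0, 231.0]
tool_rot: [[0.997, 0.076, -0.0], [0.076, -0.997, 0.0], [-0.0, -0.0, -1.0]]
contact_force: [-1.0, -0.7, -0.0]
gripper_width: 85.7
grasp_force: 0.0
t: 2.65
tool_pos: [480.9, -61.6, 231.0]
tool_rot: [[0.997, 0.077, -0.0], [0.077, -0.997, 0.0], [-0.0, -0.0, -1.0]]
contact_force: [-0.0, -0.1, -0.2]
gripper_width: 85.3
grasp_force: 0.0
t: 3.02
tool_pos: [487.9, -53.1, 231.2]
tool_rot: [[0.997, 0.076, -0.0], [0.076, -0.997, -0.0], [-0.0, 0.0, -1.0]]
contact_force: [0.4, -0.3, 0.5]
gripper_width: 85.5
grasp_force: 0.0
3.025 [487.8895 -53.1239 231.1743] [[ 0.9971  0.0761 -0.0005]
 [ 0.0761 -0.9971 -0.0004]
 [-0.0005  0.0003 -1.    ]]
```

View pics/w1.png

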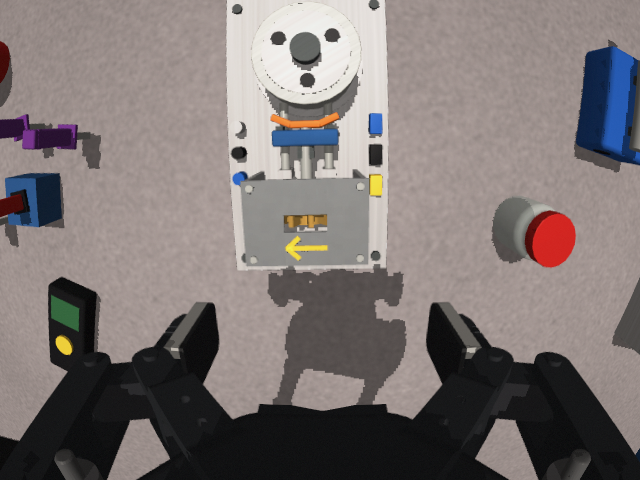

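The wrist view shows the slot at about (284–327, 215–232), the arrow at y=248 pointing left, the lining at about (305,121), and the drum top centred at (305,48).

Run:
```python
from h import *
s=np.load('s1.npy',allow_pickle=True).item();im=cv2.imread('pics/w1.png')[:,:,::-1].copy()
hsv=cv2.cvtColor(im,cv2.COLOR_RGB2HSV)
# cover grey vs slot
roi=im[205:242,272:340].astype(int); bg=np.median(roi.reshape(-1,3),0); m=(abs(roi-bg).max(2)>25).astype(np.uint8)
m[30:]=0
n,l,st,c=cv2.connectedComponentsWithStats(m); i=1+st[1:,4].argmax(); x,y,w,h,a=st[i]; print('slot px',x+272,y+205,w,h,a)
P=[onz('wrist',u,v,90,s)[:2] for u,v in ((x+272,y+205),(x+272+w-1,y+205),(x+272+w-1,y+204+h),(x+272,y+204+h))]
print(np.array(P),'mid',np.mean(P,0), 'top guess',onz('top',327.7,240.5,90))
# plate edges for yaw: white plate vs bench -> left/right edges; cover edges
m=cv2.inRange(hsv,(0,0,175),(180,30,255));m[:, :200]=0;m[:,420:]=0;m[270:]=0
cs,_=cv2.findContours(m,cv2.RETR_EXTERNAL,cv2.CHAIN_APPROX_NONE);k=max(cs,key=cv2.contourArea)[:,0,:]
for nm,sel in (('L',k[:,0]<250),('R',k[:,0]>378)):
    q=k[sel&(k[:,1]>5)&(k[:,1]<255)]
    Q=np.array([onz('wrist',u,v,5,s)[:2] for u,v in q]); vx,vy,x0,y0=cv2.fitLine(Q.astype(np.float32),cv2.DIST_HUBER,0,.01,.01).ravel();print(nm,len(q),np.arctan(vy/vx),x0,y0)
mo=cv2.inRange(hsv,(5,150,120),(17,255,255))
for u in (285,295,305,315,325): 
    rr=np.where(mo[100:135,u])[0]+100; print(u,rr.min(),rr.max(),end=' ')
print(); print('profile', im[96:132,305].tolist())
c,_=blobs(im,18,34,150,120,20,(270,235,340,262)); print('arrow',[ (a,onz('wrist',*a,90,s)) for a,b in c])
```

```text
slot px 284 214 43 19 737
[[497.9024 -22.3954]
 [500.326  -55.0727]
 [485.9011 -56.2154]
 [483.3976 -23.1401]] mid [491.8818 -39.2059] top guess [489.1941 -41.9847  90.    ]
L 352 0.10233221 556.7873 45.95796
R 279 0.093870334 571.49365 -110.88443
285 119 125 295 121 127 305 120 126 315 120 127 325 117 124 
profile [[233, 231, 223], [232, 230, 222], [233, 231, 223], [232, 229, 222], [230, 228, 220], [227, 225, 216], [227, 225, 217], [194, 190, 180], [98, 96, 91], [65, 63, 61], [64, 62, 59], [63, 61, 58], [64, 62, 60], [87, 84, 83], [107, 104, 102], [111, 108, 106], [114, 110, 108], [113, 111, 108], [113, 110, 108], [113, 111, 108], [106, 103, 101], [110, 106, 104], [112, 108, 106], [112, 108, 105], [173, 103, 69], [232, 143, 67], [240, 149, 68], [240, 143, 63], [240, 137, 59], [241, 134, 56], [223, 113, 46], [186, 147, 128], [200, 193, 182], [130, 138, 153], [49, 91, 144], [54, 100, 159]]
arrow [(array([300.9, 247.7]), array([471.4891, -37.2804,  90.    ]))]
```

Run:
```python
from h import *
s=np.load('s1.npy',allow_pickle=True).item()
e=np.array([np.cos(.097),np.sin(.097)]);O=np.array([491.9,-39.3])
for v,z in ((103.5,70),(120,54),(120,58),(120,61),(126,61)): print(v,z,(onz('wrist',305,v,z,s)[:2]-O)@e)
# drum top circle (px centre ~305,48, r~54): side edges at z=70
for u in (251,360): print(onz('wrist',u,52,70,s))
im=cv2.imread('pics/w1.png')[:,:,::-1].copy()
for n,a in (('red',(0,8,150,50,20,(0,150,70,260))),('blue',(100,125,100,40,20,(0,150,70,260)))): print(n,blobs(im,*a)[0])
```

```text
103.5 70 94.24825357798865
120 54 81.497155121734
120 58 81.29983711075653
120 61 81.15184860252346
126 61 76.09977191664446
[627.4448  15.5869  70.    ]
[632.7925 -72.447   70.    ]
red [(array([ 10.6, 204.5]), array([  0, 194,  24,  23, 362], dtype=int32))]
blue [(array([ 36. , 198.3]), array([   5,  173,   57,   54, 2244], dtype=int32))]
```

```bash
python3 -m creep '0 0 0 -.05 .98 0 1;0 0 0 -.05 .98 0 1;0 0 0 -.05 .98 0 1;0 0 0 -.05 .98 0 1;0 0 0 -.05 .98 0 1;0 0 0 -.05 .98 0 1;0 0 0 -.05 .98 0 1'
python3 -m creep '0 0 0 -.05 .98 0 1;0 0 0 -.05 .98 0 1;0 0 0 -.05 .98 0 1;0 0 0 -.05 .98 0 1;0 0 0 -.05 .98 0 1;0 0 0 -.05 .98 0 1;0 0 0 -.05 .98 0 1;0 0 0 0 0 0 1;0 0 0 0 0 0 1' | grep -E 't:|pos'
python3 - <<'E'
from h import *
s=status.observe();im=camera('wrist');cv2.imwrite('pics/w2.png',im[:,:,::-1])
np.save('s2.npy',s,allow_pickle=True);print(s['t'],s['tool_pos'])
for n,a in (('red',(0,8,150,50,40,None)),('blue',(100,125,100,40,100,None))): print(n,blobs(im,*a)[0])
E
```

```text
t: 3.95
tool_pos: [479.3, 119.0, 231.5]
tool_rot: [[0.997, 0.075, 0.0], [0.075, -0.997, -0.0], [0.0, 0.0, -1.0]]
contact_force: [0.3, -0.5, -0.4]
gripper_width: 85.5
grasp_force: 0.0
t: 5.08
tool_pos: [470.9, 289.6, 231.3]
tool_rot: [[0.997, 0.076, 0.0], [0.076, -0.997, -0.001], [0.0, 0.001, -1.0]]
5.075 [470.8776 289.6445 231.3395]
red [(array([222.7,  19.7]), array([ 165,    0,   95,   45, 2645], dtype=int32)), (array([317.3, 207.4]), array([305, 189,  25,  37, 804], dtype=int32))]
blue [(array([ 68.4, 138.3]), array([ 54, 128,  30,  22, 568], dtype=int32)), (array([616.8, 168.4]), array([593, 160,  47,  18, 614], dtype=int32)), (array([318. , 194.8]), array([ 285,  164,   67,   69, 2894], dtype=int32)), (array([555.8, 193.7]), array([548, 188,  17,  13, 148], dtype=int32))]
```

View pics/w2.png

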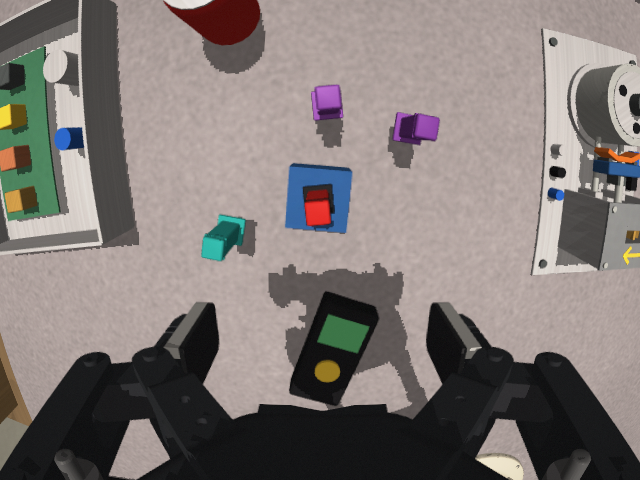

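The wrist view shows the stand's top face with corners near (290,164), (351,170), (347,233), (285,227), and the tool's red top at about (318,212). The look-alikes are clear of it.

Run:
```python
from h import *
s=np.load('s2.npy',allow_pickle=True).item();im=cv2.imread('pics/w2.png')[:,:,::-1].copy()
hsv=cv2.cvtColor(im,cv2.COLOR_RGB2HSV)
print('V red',hsv[190:226:4,317,2])
for nm,m,z in (('tool',cv2.inRange(hsv,(0,150,190),(8,255,255)),111),('stand',cv2.inRange(hsv,(100,100,90),(125,255,255)),46)):
    k=np.zeros_like(m);k[150:245,275:365]=255;m&=k
    p=np.column_stack(np.where(m)[::-1]).astype(float)
    Q=np.array([onz('wrist',u,v,z,s)[:2] for u,v in p],np.float32)
    (c,wh,an)=cv2.minAreaRect(Q);print(nm,len(p),c,wh,np.deg2rad(an), 'mean',Q.mean(0))
```

```text
V red [ 87 125 101 222 236 234 232 231 229]
tool 512 (488.07159423828125, 294.72076416015625) (16.38692855834961, 16.578481674194336) 0.1675748509298693 mean [488.1519 294.7272]Traceback (most recent call last):
  File "<stdin>", line 8, in <module>
  File "h.py", line 13, in onz
    o,d=ray(n,u,v,s); return o+d*(z-o[2])/d[2]
        ~~~^^^^^^^^^
  File "h.py", line 5, in ray
    p=camera_params(n);K=p['camera_matrix']
ValueError: time passes only in moves, steps and waits
```

```bash
sed -i 's/^def ray/import functools\ncamera_params=functools.lru_cache(camera_params)\ndef ray/' h.py
python3 - <<'E'
from h import *
s=np.load('s2.npy',allow_pickle=True).item()
C=np.array([onz('wrist',u,v,46,s)[:2] for u,v in ((290,164),(351,170),(347,233),(285,227))]);print(C,C.mean(0))
for a,b in ((1,0),(2,3),(3,0),(2,1)):
    d=C[b]-C[a];print(np.hypot(*d),np.arctan2(d[1],d[0]))
im=cv2.imread('pics/w2.png')[:,:,::-1].copy();hsv=cv2.cvtColor(im,cv2.COLOR_RGB2HSV)
m=cv2.inRange(hsv,(0,150,190),(8,255,255));m[:150]=0
cs,_=cv2.findContours(m,cv2.RETR_EXTERNAL,cv2.CHAIN_APPROX_NONE);k=max(cs,key=cv2.contourArea)
Q=np.array([onz('wrist',u,v,111,s)[:2] for u,v in k[:,0,:]],np.float32);print(cv2.minAreaRect(Q))
E
```

```text
[[516.8941 321.5714]
 [515.6402 267.6679]
 [458.1693 266.0143]
 [459.5068 322.7405]] [487.5526 294.4985]
53.91811841458919 1.5475388944072124
56.741994079367956 1.5472224178733283
57.399162372202234 -0.02036896887811658
57.49466299994739 0.028765081688426192
((488.07159423828125, 294.72076416015625), (16.38692855834961, 16.578481674194336), 9.60133171081543)
```

```bash
python3 -m creep '0 0 .14 .69 .2 0 .6;0 0 0 0 0 -.9 .6;0 0 0 0 0 -1 .6;0 0 0 0 0 -1 .6;0 0 0 0 0 -1 .6;0 0 0 0 0 -1 .6;0 0 0 0 0 -1 .6;0 0 0 0 0 -1 .6;0 0 0 0 0 0 .6;0 0 0 0 0 0 .6'
python3 - <<'E'
from h import *
s=status.observe();im=camera('wrist');cv2.imwrite('pics/w3.png',im[120:480,140:500,::-1]);np.save('s3.npy',s,allow_pickle=True)
print(s['tool_pos'])
E
```

```text
t: 6.38
tool_pos: [488.5, 295.3, 60.1]
tool_rot: [[0.995, 0.097, 0.001], [0.097, -0.995, 0.001], [0.001, -0.001, -1.0]]
contact_force: [0.0, 0.6, 0.3]
gripper_width: 51.4
grasp_force: 0.0
[488.5481 295.2963  60.1308]
```

View pics/w3.png

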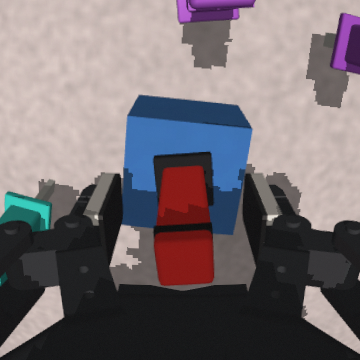

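The tool's handle sits centred between the open fingers (crop about (185,225)). I'll lower 3 mm, grip and lift.

```bash
python3 -m creep '0 0 0 0 0 -.12 .6;0 0 0 0 0 0 0;0 0 0 0 0 0 0;0 0 0 0 0 0 0;0 0 0 0 0 0 0;0 0 0 0 0 0 0'
python3 -m creep '0 0 0 0 0 .2 0;0 0 0 0 0 .8 0;0 0 0 0 0 1 0;0 0 0 0 0 1 0;0 0 0 0 0 1 0;0 0 0 0 0 1 0;0 0 0 0 0 .4 0;0 0 0 0 0 0 0;0 0 0 0 0 0 0'
python3 - <<'E'
from h import *
im=camera('scene');cv2.imwrite('pics/s4.png',cv2.resize(im[120:240,330:450,::-1],None,fx=4,fy=4,interpolation=cv2.INTER_CUBIC))
E
```

```text
t: 7.18
tool_pos: [488.1, 295.7, 56.2]
tool_rot: [[0.995, 0.098, 0.001], [0.098, -0.995, 0.0], [0.001, -0.0, -1.0]]
contact_force: [-0.1, 0.7, 2.8]
gripper_width: 17.3
grasp_force: 58.6
t: 8.3
tool_pos: [487.5, 295.4, 189.5]
tool_rot: [[0.995, 0.098, -0.002], [0.098, -0.995, -0.001], [-0.002, 0.001, -1.0]]
contact_force: [0.4, -0.2, -1.0]
gripper_width: 17.1
grasp_force: 58.4
```

View pics/s4.png

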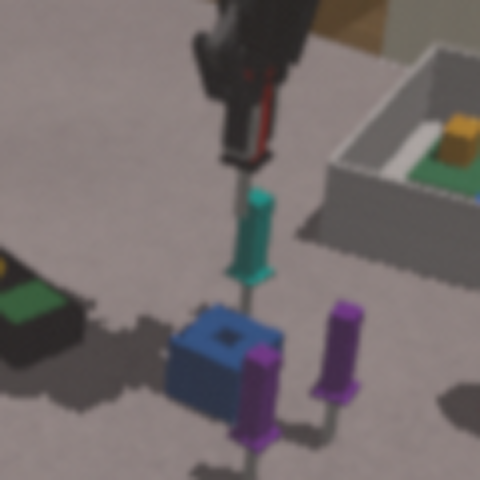

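The tool is held and hanging straight below the fingers, with the stand now empty. Next I'll look at the tooth positions in the earlier close view.

Run:
```python
from h import *
im=cv2.imread('pics/w1.png')[208:240,278:334]
cv2.imwrite('pics/slot.png',cv2.resize(im,None,fx=14,fy=14,interpolation=cv2.INTER_NEAREST))
s=np.load('s1.npy',allow_pickle=True).item();e=np.array([-np.sin(.097),np.cos(.097)]);O=np.array([491.9,-39.3])
for z in (84,76,70): print(z,[(u,round(float((onz('wrist',u,224,z,s)[:2]-O)@e),1)) for u in range(284,330,5)])
```

```text
84 [(284, 17.3), (289, 13.2), (294, 9.2), (299, 5.2), (304, 1.2), (309, -2.8), (314, -6.8), (319, -10.8), (324, -14.8), (329, -18.8)]
76 [(284, 18.2), (289, 14.0), (294, 9.9), (299, 5.8), (304, 1.6), (309, -2.5), (314, -6.6), (319, -10.7), (324, -14.8), (329, -18.9)]
70 [(284, 18.8), (289, 14.6), (294, 10.4), (299, 6.2), (304, 2.0), (309, -2.2), (314, -6.4), (319, -10.6), (324, -14.8), (329, -19.0)]
```

View pics/slot.png

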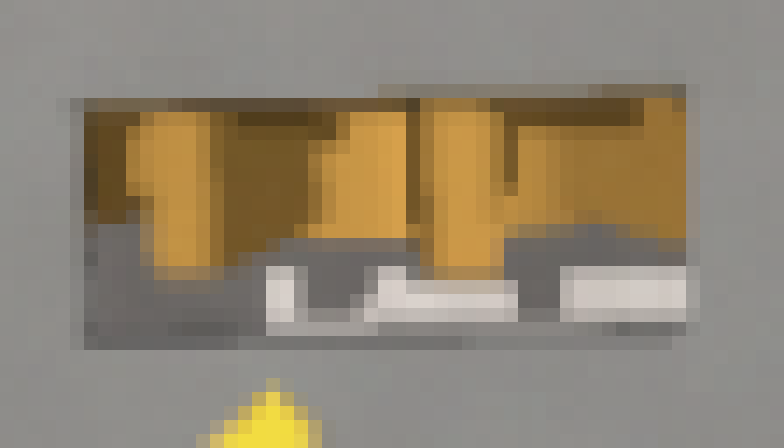

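The slot crop shows teeth at about y=+12.3 and −4.3 mm (columns 130–205 and 420–500), matching the 16.6 mm pitch. The blade should go in at y≈−10.5. I'll carry it over and stop just above the cover.

```bash
python3 -m creep '0 0 0 .02 -.5 0 0;0 0 0 .02 -.99 0 0;0 0 0 .02 -.99 0 0;0 0 0 .02 -.99 0 0;0 0 0 .02 -.99 0 0;0 0 0 .02 -.99 0 0;0 0 0 .02 -.99 0 0;0 0 0 .02 -.99 0 0' >/dev/null
python3 -m creep '0 0 0 .01 -.99 0 0;0 0 0 .01 -.99 0 0;0 0 0 .01 -.99 0 0;0 0 0 .01 -.99 0 0;0 0 0 .01 -.99 0 0;0 0 0 .01 -.99 0 0;0 0 0 .01 -.4 0 0;0 0 0 0 0 -.8 0;0 0 0 0 0 -.8 0;0 0 0 0 0 0 0'
python3 - <<'E'
from h import *
s=status.observe();im=camera('wrist');cv2.imwrite('pics/w5.png',cv2.resize(im[120:360,160:460,::-1],None,fx=2.6,fy=2.5));np.save('s5.npy',s,allow_pickle=True)
print(s['t'],s['tool_pos'],s['contact_force'])
p=np.array(s['tool_pos']);print('proj tip',proj('wrist',p+[0,0,-50],s),'slot mid',proj('wrist',[491.9,-39.3,90],s))
E
```

```text
t: 10.6
tool_pos: [492.1, -47.7, 147.2]
tool_rot: [[0.995, 0.099, -0.006], [0.099, -0.995, 0.001], [-0.006, -0.002, -1.0]]
contact_force: [-0.3, -0.6, -1.0]
gripper_width: 17.3
grasp_force: 58.5
10.6 [492.0751 -47.7102 147.161 ] [-0.327  -0.6373 -0.9572]
proj tip (np.float64(322.50213605450614), np.float64(269.1766797796621)) slot mid (np.float64(307.7665277803392), np.float64(263.6517632064702))
```

View pics/w5.png

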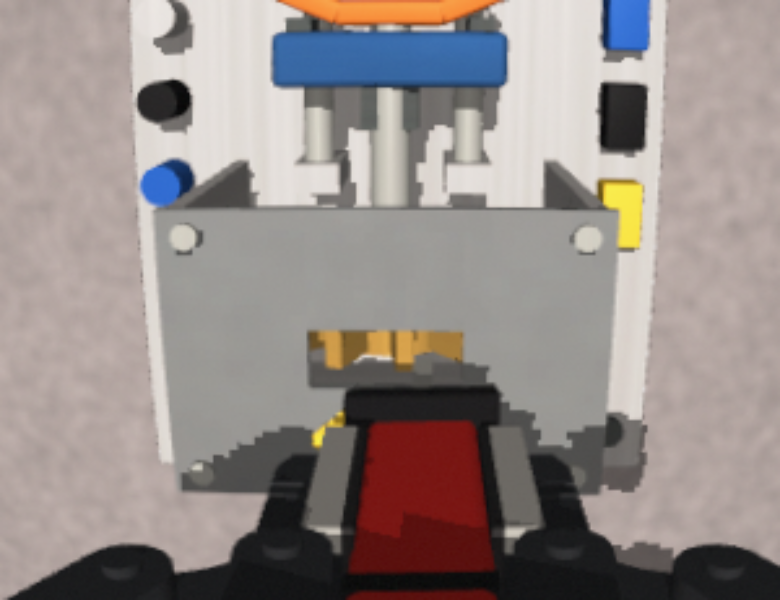

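The slot lies at full-image u 278–338, v 252–275, exactly as predicted, with the tool hanging in front of it. I'll check the tool's x offset from the collar edge.

```bash
python3 - <<'E'
from h import *
s=np.load('s5.npy',allow_pickle=True).item();p=np.array(s['tool_pos'])
for dx in (11,13,15): print(dx,proj('wrist',p+[dx*.995,dx*.098,-5],s),proj('wrist',p+[dx*.995,dx*.098,-10],s))
E
python3 -m creep '0 0 0 .03 -.08 -.1 0;0 0 0 0 0 -.15 0;0 0 0 0 0 -.15 0;0 0 0 0 0 -.15 0;0 0 0 0 0 0 0'
```

```text
11 (np.float64(322.4049155560764), np.float64(282.0104043075635)) (np.float64(322.42199343339286), np.float64(277.6584862871802))
13 (np.float64(322.410893687912), np.float64(277.668026883103)) (np.float64(322.42785266132427), np.float64(273.4200397400145))
15 (np.float64(322.41690511868825), np.float64(273.2845928838959)) (np.float64(322.43374105519035), np.float64(269.1437871298379))
t: 11.28
tool_pos: [494.2, -50.6, 136.6]
tool_rot: [[0.995, 0.098, -0.001], [0.098, -0.995, 0.0], [-0.001, -0.0, -1.0]]
contact_force: [0.3, -0.3, -0.4]
gripper_width: 17.3
grasp_force: 58.5
```

```bash
python3 -m creep '0 0 0 -.02 .03 -.1 0;0 0 0 0 0 -.1 0;0 0 0 0 0 0 0'
python3 -m creep '0 0 0 0 0 -.1 0;0 0 0 0 0 -.08 0;0 0 0 0 0 0 0'
```

```text
t: 11.65
tool_pos: [493.8, -49.9, 131.7]
tool_rot: [[0.995, 0.098, -0.0], [0.098, -0.995, 0.0], [-0.0, -0.0, -1.0]]
contact_force: [0.4, 0.7, -0.8]
gripper_width: 17.1
grasp_force: 58.5
t: 12.02
tool_pos: [493.8, -49.9, 127.3]
tool_rot: [[0.995, 0.098, -0.0], [0.098, -0.995, 0.0], [-0.0, -0.0, -1.0]]
contact_force: [-0.3, -1.2, -1.0]
gripper_width: 17.6
grasp_force: 58.5
```

```bash
python3 -m creep '0 0 0 -.008 .08 0 0;0 0 0 -.008 .08 0 0;0 0 0 -.008 .08 0 0;0 0 0 0 0 0 0'
python3 -m creep '0 0 0 -.008 .08 0 0;0 0 0 -.008 .08 0 0;0 0 0 0 0 0 0'
python3 -m creep '0 0 0 -.008 .08 0 0;0 0 0 -.008 .08 0 0;0 0 0 0 0 0 0'
```

```text
t: 12.52
tool_pos: [493.4, -44.2, 127.9]
tool_rot: [[0.995, 0.097, 0.0], [0.097, -0.995, -0.001], [0.0, 0.001, -1.0]]
contact_force: [-1.0, -3.6, 0.8]
gripper_width: 17.3
grasp_force: 58.7
t: 12.9
tool_pos: [493.1, -39.8, 127.8]
tool_rot: [[0.995, 0.098, 0.001], [0.098, -0.995, 0.0], [0.001, 0.0, -1.0]]
contact_force: [-0.1, -2.8, 1.9]
gripper_width: 16.9
grasp_force: 58.8
t: 13.28
tool_pos: [492.5, -35.6, 127.3]
tool_rot: [[0.995, 0.098, 0.0], [0.098, -0.995, 0.0], [0.0, -0.0, -1.0]]
contact_force: [1.5, -3.4, 0.5]
gripper_width: 17.1
grasp_force: 58.6
```

```bash
python3 -m creep '0 0 0 -.008 .08 0 0;0 0 0 -.008 .08 0 0;0 0 0 -.008 .08 0 0;0 0 0 0 0 0 0'
python3 -m creep '0 0 0 .004 -.04 0 0;0 0 0 0 0 .4 0;0 0 0 0 0 .4 0;0 0 0 0 0 0 0'
python3 - <<'E'
from h import *
s=status.observe();im=camera('wrist');cv2.imwrite('pics/w6.png',im[:,:,::-1]);np.save('s6.npy',s,allow_pickle=True)
hsv=cv2.cvtColor(im,cv2.COLOR_RGB2HSV);O=np.array([491.9,-39.3]);R=np.array([[.9953,.0968],[-.0968,.9953]])
print(R@(np.array(s['tool_pos'][:2])-O))
for n in('w1','w5' if 0 else 'w6'):
    I=cv2.imread(f'pics/{n}.png');t=np.load('s'+n[1]+'.npy',allow_pickle=True).item();h=cv2.cvtColor(I,cv2.COLOR_BGR2HSV)
    mb=cv2.inRange(h,(102,110,60),(120,255,255))
    u,v=proj('wrist',np.r_[O+R.T@[66,0],61],t);u=int(u);
    rr=np.where(mb[max(0,int(v)-60):int(v)+60,u])[0]+max(0,int(v)-60); print(n,u,v,rr.min(),rr.max(),'shoe back/front',[ (R@(onz('wrist',u,q,61,t)[:2]-O))[0] for q in (rr.max()+.5,rr.min()-.5)])
u0,v0=[int(q) for q in proj('wrist',np.r_[O+R.T@[3,0],84],s)]
print(v0,[(u,*im[v0,u]) for u in range(u0-34,u0+35,2)])
E
```

```text
t: 13.78
tool_pos: [491.6, -29.6, 127.3]
tool_rot: [[0.995, 0.098, -0.001], [0.098, -0.995, 0.0], [-0.001, -0.001, -1.0]]
contact_force: [0.1, -3.0, -2.4]
gripper_width: 17.6
grasp_force: 58.6
t: 14.28
tool_pos: [492.8, -30.8, 149.4]
tool_rot: [[0.995, 0.098, 0.003], [0.098, -0.995, 0.0], [0.003, 0.0, -1.0]]
contact_force: [0.4, 0.4, -0.1]
gripper_width: 17.4
grasp_force: 58.8
[1.689 8.388]
w1 304 138.03069247495608 130 144 shoe back/front [np.float64(60.57040272591723), np.float64(73.18238434415044)]
w6 336 149.36479883253708 131 151 shoe back/front [np.float64(64.67146797148934), np.float64(77.71896485502087)]
258 [(302, np.uint8(157), np.uint8(154), np.uint8(151)), (304, np.uint8(157), np.uint8(154), np.uint8(151)), (306, np.uint8(154), np.uint8(154), np.uint8(150)), (308, np.uint8(127), np.uint8(100), np.uint8(61)), (310, np.uint8(200), np.uint8(151), np.uint8(71)), (312, np.uint8(200), np.uint8(149), np.uint8(70)), (314, np.uint8(183), np.uint8(137), np.uint8(65)), (316, np.uint8(136), np.uint8(102), np.uint8(49)), (318, np.uint8(136), np.uint8(102), np.uint8(49)), (320, np.uint
[... 611 characters left out ...]
(211), np.uint8(159), np.uint8(75)), (346, np.uint8(205), np.uint8(155), np.uint8(72)), (348, np.uint8(169), np.uint8(128), np.uint8(61)), (350, np.uint8(152), np.uint8(115), np.uint8(55)), (352, np.uint8(152), np.uint8(115), np.uint8(54)), (354, np.uint8(152), np.uint8(115), np.uint8(56)), (356, np.uint8(152), np.uint8(115), np.uint8(55)), (358, np.uint8(152), np.uint8(115), np.uint8(55)), (360, np.uint8(151), np.uint8(113), np.uint8(54)), (362, np.uint8(182), np.uint8(137), np.uint8(66)), (364, np.uint8(190), np.uint8(143), np.uint8(68)), (366, np.uint8(108), np.uint8(93), np.uint8(77)), (368, np.uint8(153), np.uint8(152), np.uint8(148)), (370, np.uint8(154), np.uint8(152), np.uint8(148))]
```

```bash
python3 -m creep '0 0 0 .02 -.36 0 0;0 0 0 .014 -.356 0 0;0 0 0 0 0 0 0;0 0 0 0 0 -.4 0;0 0 0 0 0 -.2 0;0 0 0 0 0 0 0'
python3 -m creep '0 0 0 0 0 -.15 0;0 0 0 0 0 -.12 0;0 0 0 0 0 0 0'
```

```text
t: 15.08
tool_pos: [492.4, -48.6, 131.5]
tool_rot: [[0.995, 0.098, -0.002], [0.098, -0.995, 0.0], [-0.002, -0.0, -1.0]]
contact_force: [-0.4, 0.4, -0.7]
gripper_width: 17.1
grasp_force: 58.8
t: 15.45
tool_pos: [492.7, -48.8, 125.5]
tool_rot: [[0.995, 0.098, -0.0], [0.098, -0.995, 0.0], [-0.0, -0.0, -1.0]]
contact_force: [0.1, -0.0, -1.0]
gripper_width: 17.5
grasp_force: 58.8
```

```bash
python3 -m creep '0 0 0 -.008 .08 .04 0;0 0 0 -.008 .08 0 0;0 0 0 -.008 .08 0 0;0 0 0 -.008 .08 0 0;0 0 0 0 0 0 0' | grep -E 'pos|cont'
python3 -m creep '0 0 0 -.008 .08 0 0;0 0 0 -.008 .08 0 0;0 0 0 0 0 0 0'| grep -E 'pos|cont'
```

```text
tool_pos: [492.2, -41.1, 127.2]
contact_force: [-0.5, -4.2, 1.4]
tool_pos: [491.7, -36.6, 126.8]
contact_force: [0.1, -3.5, 0.5]
```

```bash
python3 -m creep '0 0 0 -.008 .08 0 0;0 0 0 -.008 .08 0 0;0 0 0 0 0 0 0'| grep -E 'pos|cont'
```

```text
tool_pos: [491.1, -32.6, 126.4]
contact_force: [1.1, -3.9, -2.0]
```

```bash
python3 -m creep '0 0 0 -.004 .04 0 0;0 0 0 -.004 .04 0 0;0 0 0 0 0 0 0'| grep -E 'pos|cont'
```

```text
tool_pos: [490.9, -30.7, 126.7]
contact_force: [0.7, -4.3, -2.1]
```

```bash
python3 -m creep '0 0 0 -.004 .04 0 0;0 0 0 0 0 0 0'| grep -E 'pos|cont'
python3 -m creep '0 0 0 .004 -.04 0 0;0 0 0 0 0 .4 0;0 0 0 0 0 .4 0;0 0 0 0 0 0 0' | grep -E 'pos|cont'
python3 - <<'E'
from h import *
s=status.observe();im=camera('wrist');cv2.imwrite('pics/w7.png',im[:,:,::-1]);np.save('s7.npy',s,allow_pickle=True)
O=np.array([491.9,-39.3]);R=np.array([[.9953,.0968],[-.0968,.9953]])
print(s['t'],R@(np.array(s['tool_pos'][:2])-O))
h=cv2.cvtColor(im,cv2.COLOR_RGB2HSV)
for nm,m in (('blue',cv2.inRange(h,(102,110,60),(120,255,255))),('orange',cv2.inRange(h,(5,150,120),(17,255,255)))):
  for yy in (-8,0,8):
    u,v=[int(q) for q in proj('wrist',np.r_[O+R.T@[75,yy],61],s)]
    rr=np.where(m[max(0,v-70):v+50,u])[0]+max(0,v-70); print(nm,yy,[ (R@(onz('wrist',u,q,61,s)[:2]-O))[0].round(2) for q in (rr.max()+.5,rr.min()-.5)])
u,v=[int(q) for q in proj('wrist',np.r_[O+R.T@[94,0],70],s)]; print('drum col',u,v,[(q,int(im[q,u].max())) for q in range(max(0,v-16),v+20,2)])
E
```

```text
tool_pos: [490.9, -29.7, 126.8]
contact_force: [0.2, -3.3, -1.8]
tool_pos: [491.8, -30.6, 148.6]
contact_force: [0.7, 0.3, 0.2]
17.95 [0.7646 8.6621]
blue -8 [np.float64(68.82), np.float64(82.46)]
blue 0 [np.float64(68.73), np.float64(82.35)]
blue 8 [np.float64(68.69), np.float64(82.31)]
orange -8 [np.float64(83.7), np.float64(89.93)]
orange 0 [np.float64(83.59), np.float64(89.81)]
orange 8 [np.float64(84.17), np.float64(89.76)]
drum col 337 101 [(85, 241), (87, 113), (89, 222), (91, 240), (93, 240), (95, 241), (97, 240), (99, 235), (101, 139), (103, 71), (105, 68), (107, 70), (109, 97), (111, 247), (113, 247), (115, 247), (117, 247), (119, 124)]
```

```bash
python3 -m creep '0 0 0 .035 -.36 0 0;0 0 0 .035 -.365 0 0;0 0 0 0 0 0 0;0 0 0 0 0 -.4 0;0 0 0 0 0 -.2 0;0 0 0 0 0 0 0'| grep -E 'pos|cont'
python3 -m creep '0 0 0 0 0 -.15 0;0 0 0 0 0 -.1 0;0 0 0 0 0 0 0'| grep -E 'pos|cont'
python3 -m creep '0 0 0 -.008 .08 0 0;0 0 0 -.008 .08 0 0;0 0 0 -.004 .04 0 0;0 0 0 0 0 0 0' | grep -E 'pos|cont'
```

```text
tool_pos: [492.3, -48.7, 130.7]
contact_force: [-0.3, -0.0, -1.4]
tool_pos: [492.7, -48.9, 125.3]
contact_force: [0.4, 0.1, -1.2]
tool_pos: [492.4, -44.2, 125.7]
contact_force: [-0.6, -1.2, 0.1]
```

```bash
python3 -m creep '0 0 0 -.004 .04 0 0;0 0 0 -.004 .04 0 0;0 0 0 0 0 0 0' | grep -E 'pos|cont'
```

```text
tool_pos: [492.2, -42.3, 125.8]
contact_force: [-0.7, -3.8, 0.7]
```

```bash
python3 -m creep '0 0 0 -.004 .04 0 0;0 0 0 -.004 .04 0 0;0 0 0 0 0 0 0' | grep -E 'pos|cont'
```

```text
tool_pos: [492.0, -39.9, 125.7]
contact_force: [0.0, -4.0, 1.9]
```

```bash
python3 -m creep '0 0 0 -.004 .04 0 0;0 0 0 -.004 .04 0 0;0 0 0 0 0 0 0' | grep -E 'pos|cont'
```

```text
tool_pos: [491.7, -37.8, 125.5]
contact_force: [-0.2, -4.3, 1.3]
```

```bash
python3 -m creep '0 0 0 -.004 .04 0 0;0 0 0 -.004 .04 0 0;0 0 0 0 0 0 0' | grep -E 'pos|cont'
```

```text
tool_pos: [491.5, -35.8, 125.3]
contact_force: [0.2, -3.6, -0.1]
```

```bash
python3 -m creep '0 0 0 -.004 .04 0 0;0 0 0 -.004 .04 0 0;0 0 0 0 0 0 0' | grep -E 'pos|cont'
```

```text
tool_pos: [491.1, -33.9, 125.2]
contact_force: [0.0, -5.1, -2.1]
```

```bash
python3 -m creep '0 0 0 -.004 .04 0 0;0 0 0 0 0 0 0' | grep -E 'pos|cont'
```

```text
tool_pos: [491.0, -32.9, 125.4]
contact_force: [1.0, -4.7, -1.5]
```

```bash
python3 -m creep '0 0 0 -.004 .04 0 0;0 0 0 0 0 0 0' | grep -E 'pos|cont'
```

```text
tool_pos: [491.0, -31.9, 125.5]
contact_force: [0.1, -4.1, -1.1]
```

```bash
python3 -m creep '0 0 0 -.004 .04 0 0;0 0 0 -.003 .03 0 0;0 0 0 0 0 0 0' | grep -E 'pos|cont'
```

```text
tool_pos: [491.0, -30.3, 125.6]
contact_force: [0.9, -5.5, -1.7]
```

```bash
python3 -m creep '0 0 0 -.003 .03 0 0;0 0 0 0 0 0 0;0 0 0 0 0 0 0' | grep -E 'pos|cont'
python3 - <<'E'
from workcell import status
print(status.observe()['contact_force'],status.observe()['moment'])
E
```

```text
tool_pos: [490.9, -29.9, 125.7]
contact_force: [0.0, -6.7, -1.7]
[ 0.04434999 -6.74416302 -1.67668443] [-1.37212143 -0.0732933  -0.04700216]
```

```bash
python3 -m creep '0 0 0 -.002 .024 0 0;0 0 0 0 0 0 0' | grep -E 'pos|cont'
```

```text
tool_pos: [490.9, -29.5, 125.7]
contact_force: [-0.3, -7.1, -1.7]
```

```bash
python3 -m creep '0 0 0 -.002 .024 0 0;0 0 0 0 0 0 0' | grep -E 'pos|cont'
```

```text
tool_pos: [490.8, -29.2, 125.7]
contact_force: [0.5, -7.6, -2.0]
```

```bash
python3 -m creep '0 0 0 -.003 .03 0 0;0 0 0 0 0 0 0' | grep -E 'pos|cont'
```

```text
tool_pos: [490.8, -28.7, 125.7]
contact_force: [1.4, -8.4, -1.2]
```

```bash
python3 -m creep '0 0 0 -.003 .03 0 0;0 0 0 0 0 0 0;0 0 0 0 0 0 0' | grep -E 'pos|cont'
```

```text
tool_pos: [490.7, -28.3, 125.7]
contact_force: [0.7, -9.6, -2.0]
```

```bash
python3 -m creep '0 0 0 -.003 .03 0 0;0 0 0 0 0 0 0;0 0 0 0 0 0 0' | grep -E 'pos|cont'
```

```text
tool_pos: [490.7, -27.8, 125.8]
contact_force: [-0.9, -10.3, -1.8]
```

```bash
python3 -m creep '0 0 0 .006 -.06 0 0;0 0 0 .006 -.06 0 0;0 0 0 .004 -.04 0 0;0 0 0 0 0 0 0' | grep -E 'pos|cont'
python3 -m creep '0 0 0 0 0 .2 0;0 0 0 0 0 .4 0;0 0 0 0 0 .4 0;0 0 0 0 0 0 0' | grep -E 't:|pos|cont'
python3 - <<'E'
from h import *
s=status.observe();im=camera('wrist');cv2.imwrite('pics/w8.png',im[:,:,::-1]);np.save('s8.npy',s,allow_pickle=True)
O=np.array([491.9,-39.3]);R=np.array([[.9953,.0968],[-.0968,.9953]])
print(R@(np.array(s['tool_pos'][:2])-O))
h=cv2.cvtColor(im,cv2.COLOR_RGB2HSV)
for nm,m in (('blue',cv2.inRange(h,(102,110,60),(120,255,255))),('orange',cv2.inRange(h,(5,150,120),(17,255,255)))):
  for yy in (-8,0,8):
    u,v=[int(q) for q in proj('wrist',np.r_[O+R.T@[78,yy],61],s)]
    rr=np.where(m[max(0,v-50):v+50,u])[0]+max(0,v-50); print(nm,yy,[ (R@(onz('wrist',u,q,61,s)[:2]-O))[0].round(2) for q in (rr.max()+.5,rr.min()-.5)])
u,v=[int(q) for q in proj('wrist',np.r_[O+R.T@[94,0],70],s)]; print('drum col',u,v,[(q,*im[q,u].tolist()) for q in range(max(0,v-8),v+16,2)])
E
```

```text
tool_pos: [491.0, -29.4, 125.8]
contact_force: [0.5, -0.6, 0.3]
t: 25.25
tool_pos: [491.6, -30.0, 152.1]
tool_rot: [[0.995, 0.098, 0.002], [0.098, -0.995, -0.0], [0.002, 0.0, -1.0]]
contact_force: [0.7, -0.1, -1.5]
[0.5807 9.3121]
blue -8 [np.float64(72.96), np.float64(86.2)]
blue 0 [np.float64(72.86), np.float64(86.08)]
blue 8 [np.float64(72.82), np.float64(86.66)]
orange -8 [np.float64(87.46), np.float64(93.16)]
orange 0 [np.float64(87.34), np.float64(93.04)]
orange 8 [np.float64(87.92), np.float64(93.62)]
drum col 338 101 [(93, 240, 238, 230), (95, 240, 238, 231), (97, 239, 237, 230), (99, 236, 234, 226), (101, 175, 172, 162), (103, 80, 65, 54), (105, 139, 70, 27), (107, 140, 70, 27), (109, 229, 126, 53), (111, 245, 138, 58), (113, 121, 57, 18), (115, 60, 70, 106)]
```

Shoe advance is 12.3 mm with the lining now at the drum. The push rose well above the 3–4 N free level, but at a short lever, so I'll confirm it on the next tooth near upright.

```bash
python3 -m creep '0 0 0 .035 -.375 0 0;0 0 0 .035 -.375 0 0;0 0 0 0 0 0 0;0 0 0 0 0 -.4 0;0 0 0 0 0 -.3 0;0 0 0 0 0 0 0'| grep -E 'pos|cont'
python3 -m creep '0 0 0 0 0 -.15 0;0 0 0 0 0 -.15 0;0 0 0 0 0 0 0'| grep -E 'pos|cont'
python3 -m creep '0 0 0 -.008 .08 0 0;0 0 0 -.004 .04 0 0;0 0 0 0 0 0 0' | grep -E 'pos|cont'
```

```text
tool_pos: [492.0, -48.5, 131.6]
contact_force: [-0.0, -0.1, 0.1]
tool_pos: [492.5, -48.6, 125.2]
contact_force: [-0.2, -0.1, -1.0]
tool_pos: [492.4, -45.7, 125.7]
contact_force: [-0.5, -0.1, -0.5]
```

```bash
python3 -m creep '0 0 0 -.004 .04 0 0;0 0 0 -.002 .02 0 0;0 0 0 0 0 0 0' | grep -E 'pos|cont'
```

```text
tool_pos: [492.2, -44.2, 125.5]
contact_force: [0.1, 0.2, -1.1]
```

```bash
python3 -m creep '0 0 0 -.004 .04 0 0;0 0 0 0 0 0 0' | grep -E 'pos|cont'
```

```text
tool_pos: [492.1, -43.5, 125.5]
contact_force: [-0.0, -1.6, -0.9]
```

```bash
python3 -m creep '0 0 0 -.003 .03 0 0;0 0 0 0 0 0 0' | grep -E 'pos|cont'
```

```text
tool_pos: [492.1, -43.3, 125.5]
contact_force: [1.3, -5.3, -1.5]
```

```bash
python3 -m creep '0 0 0 -.001 .015 0 0;0 0 0 0 0 0 0' | grep -E 'pos|cont'
```

```text
tool_pos: [492.0, -43.2, 125.5]
contact_force: [0.7, -7.1, -1.7]
```

```bash
python3 -m creep '0 0 0 -.001 .015 0 0;0 0 0 0 0 0 0' | grep -E 'pos|cont'
```

```text
tool_pos: [492.0, -43.0, 125.6]
contact_force: [-0.6, -6.6, -1.4]
```

```bash
python3 -m creep '0 0 0 -.002 .02 0 0;0 0 0 0 0 0 0' | grep -E 'pos|cont'
```

```text
tool_pos: [491.9, -42.7, 125.6]
contact_force: [0.5, -7.5, -1.9]
```

```bash
python3 -m creep '0 0 0 -.002 .02 0 0;0 0 0 0 0 0 0' | grep -E 'pos|cont'
```

```text
tool_pos: [491.9, -42.4, 125.6]
contact_force: [0.6, -8.9, -0.7]
```

```bash
python3 -m creep '0 0 0 -.001 .012 0 0;0 0 0 0 0 0 0' | grep -E 'pos|cont'
```

```text
tool_pos: [491.9, -42.3, 125.6]
contact_force: [-0.0, -8.7, -0.9]
```

```bash
python3 -m creep '0 0 0 .006 -.06 0 0;0 0 0 .006 -.06 0 0;0 0 0 0 0 0 0;0 0 0 0 0 .3 0;0 0 0 0 0 .6 0;0 0 0 0 0 .9 0;0 0 0 0 0 .7 0;0 0 0 0 0 0 0' | grep -E 't:|pos|cont'
python3 -m creep '0 0 0 -.01 .5 0 0;0 0 0 -.01 .99 0 0;0 0 0 -.01 .99 0 0;0 0 0 -.01 .99 0 0;0 0 0 -.01 .99 0 0;0 0 0 -.01 .99 0 0;0 0 0 -.01 .99 0 0;0 0 0 -.01 .99 0 0' >/dev/null
python3 -m creep '0 0 0 -.01 .99 0 0;0 0 0 -.01 .99 0 0;0 0 0 -.01 .99 0 0;0 0 0 -.01 .99 0 0;0 0 0 -.01 .99 0 0;0 0 0 -.01 .99 0 0;0 0 0 -.01 .3 0 0;0 0 0 0 0 0 0;0 0 0 0 0 0 0'| grep -E 't:|pos|cont'
```

```text
t: 29.92
tool_pos: [493.1, -43.4, 190.6]
tool_rot: [[0.995, 0.098, 0.004], [0.098, -0.995, -0.0], [0.004, 0.001, -1.0]]
contact_force: [0.6, 0.4, -1.2]
t: 32.05
tool_pos: [488.4, 297.6, 187.8]
tool_rot: [[0.995, 0.097, -0.0], [0.097, -0.995, -0.001], [-0.0, 0.0, -1.0]]
contact_force: [0.5, 0.0, -0.6]
```

```bash
python3 -m creep '0 0 0 -.02 -.1 -.2 0;0 0 0 0 0 -.8 0;0 0 0 0 0 -.8 0;0 0 0 0 0 -.8 0;0 0 0 0 0 -.4 0;0 0 0 0 0 0 0'| grep -E 't:|pos|cont'
python3 -m creep '0 0 0 0 0 -.2 0;0 0 0 0 0 -.2 0;0 0 0 0 0 -.2 0;0 0 0 0 0 -.2 0;0 0 0 0 0 0 0'| grep -E 't:|pos|cont'
```

```text
t: 32.8
tool_pos: [487.4, 295.6, 111.6]
tool_rot: [[0.995, 0.098, -0.002], [0.098, -0.995, -0.001], [-0.002, 0.001, -1.0]]
contact_force: [-0.5, 0.2, -0.9]
t: 33.42
tool_pos: [487.6, 295.7, 92.3]
tool_rot: [[0.995, 0.098, -0.001], [0.098, -0.995, -0.0], [-0.001, 0.0, -1.0]]
contact_force: [-0.3, 0.3, -1.2]
```

```bash
python3 -m creep '0 0 0 0 0 -.3 0;0 0 0 0 0 -.3 0;0 0 0 0 0 -.4 0;0 0 0 0 0 -.2 0;0 0 0 0 0 0 0'| grep -E 't:|pos|cont'
python3 -m creep '0 0 0 0 0 -.06 0;0 0 0 0 0 -.06 0;0 0 0 0 0 0 0'| grep -E 't:|pos|cont'
```

```text
t: 34.05
tool_pos: [487.6, 295.6, 62.2]
tool_rot: [[0.995, 0.098, -0.001], [0.098, -0.995, -0.001], [-0.001, 0.0, -1.0]]
contact_force: [0.4, -0.9, -0.5]
t: 34.42
tool_pos: [487.9, 295.8, 60.1]
tool_rot: [[0.995, 0.098, 0.0], [0.098, -0.995, 0.0], [0.0, -0.0, -1.0]]
contact_force: [0.2, -0.3, -0.8]
```

```bash
python3 -m creep '0 0 0 0 0 -.06 0;0 0 0 0 0 -.06 0;0 0 0 0 0 0 0'| grep -E 't:|pos|cont'
```

```text
t: 34.8
tool_pos: [487.8, 295.7, 56.8]
tool_rot: [[0.995, 0.098, -0.0], [0.098, -0.995, -0.0], [-0.0, 0.0, -1.0]]
contact_force: [0.3, 1.0, -0.1]
```

```bash
python3 -m creep '0 0 0 0 0 -.03 0;0 0 0 0 0 0 0'| grep -E 't:|pos|cont'
python3 -m creep '0 0 0 0 0 0 .3;0 0 0 0 0 0 .6;0 0 0 0 0 0 .6;0 0 0 0 0 0 .6;0 0 0 0 0 0 .6;0 0 0 0 0 .3 .6;0 0 0 0 0 .8 .6;0 0 0 0 0 1 .6;0 0 0 0 0 1 .6'| grep -E 't:|pos|cont|width'
python3 -m creep '0 0 0 0 0 1 .6;0 0 0 0 0 1 .6;0 0 0 0 0 1 .6;0 0 0 -.7 -.2 .5 .6;0 0 0 0 0 0 .6;0 0 0 0 0 0 .6' | grep -E 't:|pos|cont'
python3 - <<'E'
from h import *
s=status.observe();im=camera('wrist');cv2.imwrite('pics/w9.png',im[:,:,::-1])
h=cv2.cvtColor(im,cv2.COLOR_RGB2HSV);m=cv2.inRange(h,(0,150,190),(8,255,255));m[:150]=0;m[300:]=0
cs,_=cv2.findContours(m,cv2.RETR_EXTERNAL,cv2.CHAIN_APPROX_NONE);k=max(cs,key=cv2.contourArea)
for z in (111,117): print(cv2.minAreaRect(np.array([onz('wrist',u,v,z,s)[:2] for u,v in k[:,0,:]],np.float32)))
print(blobs(im,100,125,100,40,500)[0])
E
```

```text
t: 35.05
tool_pos: [487.9, 295.8, 56.3]
tool_rot: [[0.995, 0.098, 0.0], [0.098, -0.995, 0.0], [0.0, -0.0, -1.0]]
contact_force: [-0.2, 0.6, -0.2]
t: 36.17
tool_pos: [488.2, 296.0, 136.5]
tool_rot: [[0.995, 0.098, 0.002], [0.098, -0.995, 0.001], [0.002, -0.001, -1.0]]
contact_force: [-0.3, 0.7, 0.1]
gripper_width: 51.4
t: 36.92
tool_pos: [470.6, 290.8, 221.6]
tool_rot: [[0.995, 0.098, 0.001], [0.098, -0.995, 0.0], [0.001, -0.0, -1.0]]
contact_force: [0.1, -0.9, -0.8]
((487.84619140625, 295.94964599609375), (16.35435676574707, 16.08360481262207), 5.574281215667725)
((489.11309814453125, 295.9930725097656), (15.966184616088867, 15.701844215393066), 5.574265956878662)
[(array([ 65.1, 132.6]), array([ 51, 122,  29,  23, 591], dtype=int32)), (array([620.4, 163.8]), array([601, 155,  39,  20, 516], dtype=int32)), (array([320.3, 196. ]), array([ 286,  164,   70,   72, 3025], dtype=int32))]
```

View pics/w9.png

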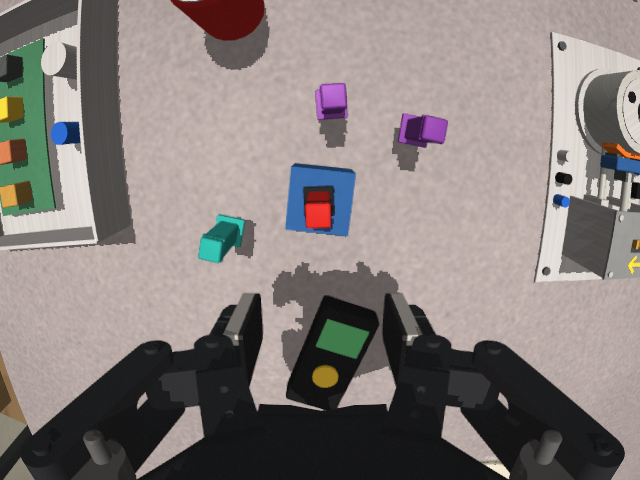

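The tool stands upright in its stand at (318,212), and nothing else on the bench has moved. I'll hand it in.

```bash
python3 -c "
from workcell import workorder
print(workorder.sign_off())"
```

```text
the job is handed in; nothing more can be done
None
```

I tightened the brake until the wheel was clearly stiffer (about 9 N at a tooth, against 3–4 N running free), put the tool back upright in its stand, and handed the job in; no verdict came back.

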